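# Hook the lost heating block out of the gap between the instruments

## Robot

A 6-joint arm with a two-finger parallel gripper is mounted at the origin on the work surface. World frame = base frame: x ahead of the robot, y to its left, z up, the work surface at z = 0. Lengths are in mm, angles in degrees, forces in N, time in s.
With the tool pointing down it reaches from about 300 to 850 mm from the base axis. Payload 4.2 kg.
Tool frame: the origin (TCP) lies between the finger pads; the fingertips stand 14 mm ahead of it and the grasp point (between the pads) lies 5 mm behind it; z points along the fingers, y is the line along which they close (so a half turn about z gives the same grasp; the last joint's range is limited). The gripper opens to 91 mm and grips with 3 to 60 N. Pads are 32 mm wide; open, the fingers measure 118 mm over their backs; the gripper's body (76 mm by 178 mm) begins 60 mm behind the grasp point.
Start: joints at [75.287, 18.312, 89.639, -0, 72.044, -1.146], TCP at [134.893, 558.971, 203.176] pointing down, gripper open.
Joint ranges: [-177.97, 177.97], [-48.28, 115.42], [12.27, 149.76], [-77.06, 257.06], [2.81, 150.46], [-146.56, 146.56]. Speed limits (degrees/s): [147.25, 147.25, 180, 180, 180, 180].

## Interface

Orientations are given as [roll, pitch, yaw] about the fixed x, y, z axes, in that order (R = Rz(yaw) Ry(pitch) Rx(roll)).
In Python, from workcell import * gives the robot as it stands. The module is installed in compiled form; this text tells all that it offers.
- The arm moves only by the tool send_rows, never from a script. Its argument "deltas" is a list of rows, each a list of 2 entries, a list of its own where there are three numbers: the shift along the tool's x, y, z normalised to -1 to 1, where 1 is 0.5 m, then the turn, a rotation vector about the tool's x, y, z normalised to -1 to 1, where 1 is 0.5 rad. A call has 1 to 10 rows; each row shifts and turns the commanded pose from where the row before left it, along the tool's axes as they then stand; what a row does not reach is not made up. A row lasts 1/10 s, in which the tool goes at most 50 mm and 8.59 degrees, less where a joint would pass 70% of its speed; a pose out of reach is approached as far as the arm can. A call with a number of a shift or a turn outside -1 to 1 is refused whole. A call with a gripper value outside its range is refused whole. "grip" is the closure, from 0 (fully open) to 1 (shut), set as the call begins (left out, the last holds). The fingers move at their own pace and stop on an object; "grip_force" is the grip in N (left out, the last holds). Time passes only in rows, so rows that do not move let the fingers close. It gives the time, the measured TCP pose, the force, the opening and the grip force at its end, in the units of the state.
- state(): the state, without advancing time (a new reading comes with each control period).
- grab_frame(name): name is "scene" or "top" or "wrist"; returns the picture (400x640x3 uint8, red, green, blue); there is no depth.
- calibration(name): a dict with "mtx" (3x3 intrinsics, pixels), "R" (3x3) and "t" (3): a world point X has camera coordinates R X + t. Camera axes: x right, y down, z forward; pixel columns grow to the right and rows downward; lengths in mm; the calibration is good to about 2 mm. A picture is of the moment at which its call begins: read the wrist's pose just before it. calibration takes no time and is no camera call; for the wrist camera it gives the pose at the moment of the call.
- job_done(): hands the job in; it is judged then, once.
Trained networks look in the newest picture that a camera, given by its name, has taken for a name from the list of things; names that differ only in an ending like _2 or _b are one class to them, and where a whole thing is asked for, a point or a joint stands for the part that bears it (a point fixed in the world has none). Each returns a list of dicts, best first, with "p" (0 to 1); they miss things now and then, are a little off and sometimes report something else, mostly with a low value. They report only what shows in the picture. A call takes as long as a camera call. They do not tell look-alikes from the thing itself.
- trace(camera, label): "pixels" (400x640 bool, what is visible of it) and "bbox" ([left, top, width, height] in pixels, round what is visible of it).
The state is a dict: "time_s": time; "qpos": joint angles; "qvel": joint speeds; "effort": joint torques, N m; "ee_pos": TCP position; "ee_rot": TCP orientation; "force": force on the tool from outside, world axes, zero at the start; "torque": the same for the moment, N m; "gripper_width": finger opening in mm; "gripper_force": force on a finger pad.
Only numpy, scipy, OpenCV 4.12 (cv2) and the standard library are available. Lean on these libraries where they do the work, as an engineer would, in place of code of your own. Each camera call takes 0.05 s, during which the arm holds its last target. There are 200 camera calls.

## Task

A heating block with a wire pull loop has slipped into one of the two narrow gaps between the instruments. Take the hooked pick from its stand, catch its tip up through the loop, and drag the block along the bench, upright and never lifted, straight out towards the robot until the whole block is clear of the gap (a few centimetres beyond at most); don't put the fingers on the block. Then hang the pick back in the fork of its stand, leaving the spare block in the other gap, the tip box, the tube rack, the bottle and the jar where they are.

Things in the scene. Friction and masses are not known exactly. Their poses are not given: they have to be found in the camera images.
- block: Aluminium heating block 70 x 32 x 50 mm (x, y, z), about 0.2 kg, eight wells on top, standing loose on the bench in one of the two gaps. Origin: centre of its underside. A level wire pull loop sticks out of its -x face, which looks out of the gap towards the robot.
- loop (a point): Middle of the opening of the block's pull loop: x = -49, y = 0, z = 36 mm in the block's axes. The loop is 5 mm steel wire: two arms along x at y = +-12.5 mm and a cross bar along y with its centre line at block x = -65 mm, z = 36 mm. The opening is 27 mm (x, block's face to bar) by 20 mm (y), free above and below.
- pick: Hooked pick, 0.11 kg, hanging upright in its stand. Origin: on its axis, at the underside of its round collar (32 mm diameter, 5 mm thick). Above the collar (z = 5 to 63 mm) a grey square handle, 24 x 24 mm, sides along x and y. Below, a straight 6 mm shank goes down to the foot at z = -125 mm.
- pick_tip (a point): Top of the pick's upturned tip: x = 22, y = 0, z = -105 mm in the pick's frame. From the lower end of the shank a 5 mm wire foot runs 22 mm along +x (centre lines; centre z = -125, underside z = -128 mm) and turns up to this tip: a J, open upwards.
- stand: Fixed stand of the pick, at the left or right. Origin: on the bench, below where the pick's axis hangs. Base plate 8 mm thick, x = -40 to 65, y = +-40 mm; post at x = 46 to 60 mm, up to z = 150 mm, carrying a level fork. As found, the pick's foot points roughly along the stand's +x.
- fork (a point): Place of the pick's origin when hung: 150 mm above the stand's origin, stand's axes. Two prongs along x, 10 mm wide, 8 mm thick, 15 mm apart, upper faces at this height, from the post to an open end 20 mm towards -x. The shank hangs between them, the collar rests on them; the pick goes out towards -x and in towards +x with its collar just above them.
- instruments: Row of three fixed instruments: dry bath (y > 0, 160 wide, 106 high), vortex mixer (120 wide, 102 high), power supply (y < 0, 160 wide, 104 high); depth 220 mm along +x. Origin: on the bench, middle of the row, in the plane of the front faces, which look along -x to the robot. The block is clear of the gap when its centre is at x below -37 mm here.
- gap_left (a point): On the bench at the mouth of one gap, instruments' x = 0, y = +82 mm, same axes. The gap is 44 mm wide, runs along +x, open at the front and the top, closed at x = 220 mm by a rail 25 mm high.
- gap_right (a point): The same for the other gap, at y = -82 mm.
- blank: Spare heating block of the same 70 x 32 x 50 mm but without a loop, in the other gap. Origin: centre of its underside. Stays where it is.
- tip_box: Pipette tip box 85 x 115 x 53 mm, on the other side of the bench from the stand. Origin: centre of underside. Stays where it is.
- tube_rack: Small rack with capped tubes 85 x 50 x 44 mm, standing in front of the mixer between the two gap mouths. Origin: centre of underside. Stays where it is.
- bottle: Closed bottle, 56 mm diameter, 155 mm high, standing in front of one outer instrument. Origin: centre of underside. Stays where it is.
- jar: Closed jar, 58 mm diameter, 85 mm high, standing in front of the other outer instrument. Origin: centre of underside. Stays where it is.
There are look-alikes about, which are no part of the job. What is shaped like the pick but brown is not meant.

How it is judged (in metres and radians):
On the way, in this order (a step that is already met when the one before it is completed fails the run):
1. the tip of the pick stands up through the pull loop of the block while it is still in the gap (x of pick_tip in the frame of block between -0.0625 and -0.034 m and y of pick_tip in the frame of block between -0.011 and 0.011 m and z of pick_tip in the frame of block between 0.036 and 0.06 m and x of block in the frame of instruments above 0.03 m), for 0.1 s.
2. the whole block is out of the gap, upright on the bench in front of the instruments (x of block in the frame of instruments between -0.12 and -0.037 m and y of block in the frame of instruments between -0.16 and 0.16 m and angle between block's own z axis and vertical below 0.1 rad and height (world z) of block below 0.006 m), for 0.2 s.
At the end, for the whole second after the job is handed in: The block stands upright (0.1 rad) on the bench, its centre 37 to 120 mm before the front plane of the instruments and within 160 mm of the row's middle. The pick hangs at rest in its fork: axis within 12 mm of its place, collar within 6 mm of the prongs, upright within 0.12 rad (all of step 2 and horizontal distance between pick and stand below 0.012 m and z of pick in the frame of stand between 0.144 and 0.158 m and angle between pick's own z axis and vertical below 0.12 rad and linear speed of block below 0.01 m/s and linear speed of pick below 0.02 m/s); the robot touches nothing.
It fails at once if the fingers touch the block (contact force between the fingers and block above 0.5 N).
It fails at once if the block is lifted off the bench or tipped over (height (world z) of block above 0.03 m or angle between block's own z axis and vertical above 0.6 rad).
It fails at once if the spare block, tip box, tube rack, bottle or jar is shifted by more than 2 cm or tipped (distance of any of blank, tip_box, tube_rack, bottle, jar from where it was at the start of the episode above 0.02 m or angle between any of blank, tip_box, tube_rack, bottle, jar's own z axis and vertical above 0.4 rad).
It also fails if it takes over 61 s, if anything falls off the work surface, if the arm or the gripper's body presses on something with over 40 N, if the wrist force passes 120 N, or if a joint passes its speed limit or range.

## Working session

There is one attempt and no reset: what is moved stays moved. The work goes in short steps, Python scripts to look and compute and a tool call to move; the robot and the scene stay as the last step left them, time stands still between calls to the robot, and variables do not carry over. Pictures are saved under pics/ and viewed, at most 10 in all, crops included, and the job is handed in when it is done.

Besides the shell and the picture viewer there is one more tool, called as name(argument=value, ...) on one line, values as JSON. send_rows: Moves the arm, as the interface text tells. Scaled input: -1 to 1 covers 0.5 m each way for a shift and 0.5 rad each way for a turn. Its arguments: {"type":"object","properties":{"deltas":{"type":"array","items":{"type":"array"}},"grip":{"type":"number"},"grip_force":{"type":"number"}},"required":["deltas"]}

```bash
mkdir -p pics; cat > h.py <<'E'
from workcell import *
import numpy as np, cv2
def save(n,img): cv2.imwrite(f'pics/{n}.png',cv2.cvtColor(img,cv2.COLOR_RGB2BGR))
def proj(c,P):
    P=np.atleast_2d(P).astype(float); X=P@np.array(c['R']).T+np.array(c['t']); u=X@np.array(c['mtx']).T; return u[:,:2]/u[:,2:]
def ray(c,uv,z):
    R=np.array(c['R']);t=np.array(c['t']);C=-R.T@t
    d=R.T@np.linalg.inv(np.array(c['mtx']))@np.array([uv[0],uv[1],1.]); return C+d*(z-C[2])/d[2]
E
python3 - <<'E'
from h import *
for n in ['scene','top']:
    save(n,grab_frame(n)); c=calibration(n); R=np.array(c['R']); print(n,'cam',-R.T@np.array(c['t']),'fwd',R[2],c['mtx'][0][0])
    for l in ['block','pick','stand','instruments','blank','tip_box','tube_rack','bottle','jar']:
        for d in trace(n,l)[:3]:
            m=np.argwhere(d['pixels']).mean(0)[::-1]; print(l,round(d['p'],2),d['bbox'],m.round(1), ray(c,m,0).round()[:2])
print(state())
E
```

```text
scene cam [1053.96233798  581.12671854 1087.09581185] fwd [-0.41555702 -0.47372802 -0.77646257] 459.64608164693465
block 0.7 [273.6, 251.9, 30.2, 26.1] [286.9 266.8] [698.  41.]
block 0.22 [183.6, 162.3, 195.5, 186.8] [280.7 251.2] [681.  -9.]
pick 0.77 [278.4, 96.9, 8.6, 48.4] [280.6 109.8] [ 319. -488.]
pick 0.52 [345.9, 155.5, 10.9, 21.1] [350.4 166.5] [ 314. -122.]
pick 0.35 [234.3, 223.1, 20.5, 14.5] [244.9 230.1] [ 717. -132.]
stand 0.73 [262.1, 115.7, 34.1, 47.8] [275.4 142.3] [ 433. -366.]
instruments 0.7 [180.1, 163.8, 200.3, 183.0] [281.  251.1] [680.  -9.]
instruments 0.68 [306.9, 196.1, 32.0, 29.7] [323.2 210.8] [498. -41.]
tip_box 0.85 [410.4, 255.7, 54.2, 52.9] [438.6 281.1] [415. 335.]
tube_rack 0.78 [308.2, 195.1, 29.5, 34.0] [323.3 210.9] [498. -41.]
tube_rack 0.5 [186.7, 159.3, 193.1, 187.8] [281.  251.2] [681.  -9.]
bottle 0.96 [358.7, 213.3, 20.5, 44.3] [370.  236.9] [456. 116.]
bottle 0.53 [276.2, 97.1, 11.8, 52.8] [280.5 107.6] [ 312. -498.]
jar 0.83 [269.1, 166.1, 19.1, 31.1] [280.5 179.1] [ 520. -223.]
top cam [ 416.79632705   -7.21895684 1128.15549904] fwd [ 
[... 1008 characters left out ...]
[396.5 180.5] [ 552. -197.]
{'time_s': 1.0, 'qpos': array([ 7.52869969e+01,  1.83108061e+01,  8.96412933e+01, -1.33650581e-03,
        7.20440322e+01, -1.14585038e+00]), 'qvel': array([ 0.01654479, -0.0354477 , -0.01834978,  0.08474003, -0.12095743,
       -0.08035954]), 'effort': array([-1.44763435e-03, -4.12359059e+01, -2.32230520e+01,  7.29263923e-02,
        3.75687727e-02,  4.79310108e-05]), 'ee_pos': array([134.8913494 , 558.94958154, 203.17133401]), 'ee_rot': array([1.79996158e+02, 1.34854265e-03, 1.66433259e+02]), 'force': array([-1.32861799,  0.2310159 ,  0.25709851]), 'torque': array([ 0.0162201 ,  0.00498507, -0.00114053]), 'gripper_force': 0.0, 'gripper_width': 91.23247330438413}
```

View pics/scene.png

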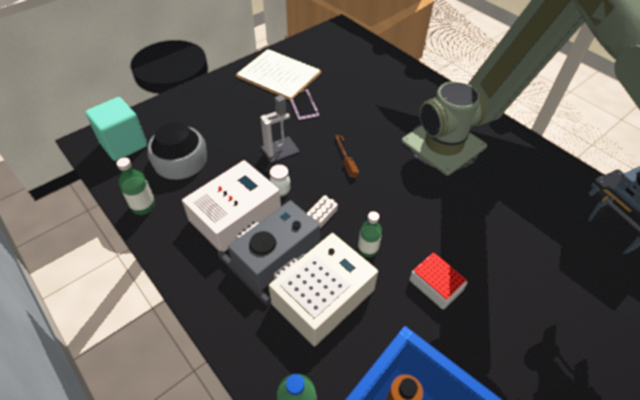

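View pics/top.png

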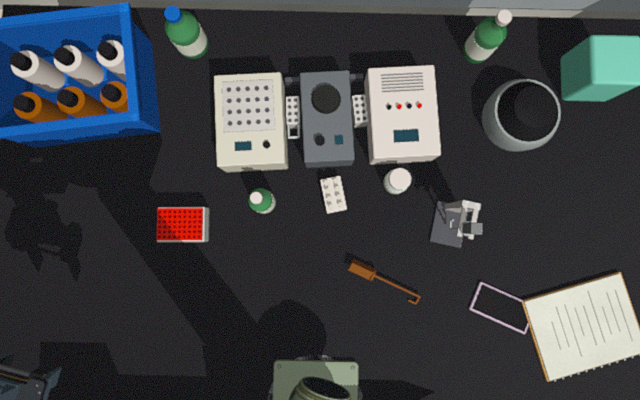

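The scene picture shows the grey pick hanging in its stand at (275,135), with the brown look-alike at (347,158). In the top picture the stand is at (455,225) and the block with its loop is in the left gap at (292,115). The spare is in the right gap at (359,110), the rack at (332,194), the bottle at (261,200) and the jar at (397,181).

```bash
python3 - <<'E'
from h import *
a=cv2.imread('pics/top.png');b=cv2.imread('pics/scene.png')
r=lambda i,x,y,w,h: cv2.resize(i[y:y+h,x:x+w],(400,300),interpolation=cv2.INTER_CUBIC)
o=np.vstack([np.hstack([r(a,415,185,80,60),r(a,260,85,80,60)]),np.hstack([r(b,240,90,80,60),r(b,250,230,80,60)])])
cv2.imwrite('pics/crops.png',o)
s=state();c=calibration('wrist');R=np.array(c['R']);C=-R.T@np.array(c['t'])
from scipy.spatial.transform import Rotation as Ro
T=Ro.from_euler('xyz',s['ee_rot'],degrees=True).as_matrix()
print('cam in tool',T.T@(C-s['ee_pos']),'axes in tool\n',T.T@R.T,c['mtx'])
# instruments: fit from mask of top
E
```

```text
cam in tool [  74.26287004    1.52520286 -183.73252119] axes in tool
 [[ 2.82948818e-04 -9.65294634e-01 -2.61163147e-01]
 [ 9.99999938e-01  3.28055050e-04 -1.29118444e-04]
 [ 2.10313230e-04 -2.61163094e-01  9.65294667e-01]] [[324.303944     0.         324.49006984]
 [  0.         324.303944   202.03120808]
 [  0.           0.           1.        ]]
```

View pics/crops.png

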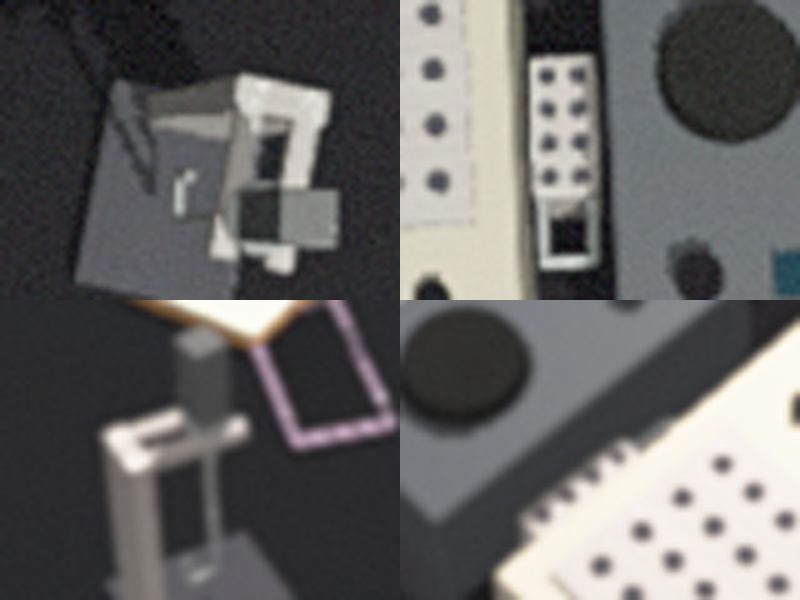

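The crops show the stand's post and fork running roughly along world +x with the pick's foot also along +x, and the block's loop in the left gap facing the robot. I'll get a closer wrist look over the gap, then one over the stand.

```bash
cat >> h.py <<'E'
from scipy.spatial.transform import Rotation as Ro
def plan(pos,yaw,step=45,n=None,start=None,turn=8.0):
    s=state(); p=np.array(s['ee_pos'] if start is None else start[0],float)
    R=Ro.from_euler('xyz',s['ee_rot'] if start is None else [180,0,start[1]],degrees=True); G=Ro.from_euler('xyz',[180,0,yaw],degrees=True)
    pos=np.array(pos,float); rv=(R.inv()*G).as_rotvec()
    n=n or int(max(np.ceil(np.linalg.norm(pos-p)/step),np.ceil(np.degrees(np.linalg.norm(rv))/turn),1))
    rows=[];p0=p.copy();R0=R
    for i in range(1,n+1):
        t=p0+(pos-p0)*i/n; d=np.round(R.inv().apply(t-p)/500,3); w=np.round((R.inv()*(R0*Ro.from_rotvec(rv*i/n))).as_rotvec()/.5,3)
        rows.append([d.tolist(),w.tolist()]); p=p+R.apply(d*500); R=R*Ro.from_rotvec(w*.5)
    for k in range(0,n,10): print(str(rows[k:k+10]).replace(' ',''))
    print('end',p.round(1),R.as_euler('xyz',degrees=True).round(2)); return p,R.as_euler('xyz',degrees=True)[2]
E
python3 -c "
from h import *
plan([560,60,340],90)"
```

```text
[[[-0.071,-0.051,-0.018],[0.0,-0.0,0.178]],[[-0.075,-0.045,-0.018],[0.0,-0.0,0.178]],[[-0.078,-0.038,-0.019],[0.0,-0.0,0.178]],[[-0.082,-0.031,-0.018],[0.0,-0.0,0.177]],[[-0.084,-0.024,-0.018],[0.0,-0.0,0.178]],[[-0.086,-0.016,-0.018],[0.0,-0.0,0.178]],[[-0.087,-0.008,-0.019],[0.0,-0.0,0.178]],[[-0.088,-0.0,-0.018],[0.0,-0.0,0.178]],[[-0.087,0.007,-0.018],[0.0,-0.0,0.178]],[[-0.086,0.015,-0.018],[0.0,-0.0,0.178]]]
[[[-0.084,0.022,-0.019],[0.0,-0.0,0.178]],[[-0.082,0.03,-0.018],[0.0,-0.0,0.177]],[[-0.08,0.038,-0.018],[0.0,-0.0,0.178]],[[-0.075,0.043,-0.018],[0.0,-0.0,0.178]],[[-0.071,0.051,-0.019],[0.0,-0.0,0.178]]]
end [560.   60.2 340.2] [180.  -0.  90.]
```

send_rows(deltas=[[[-0.071, -0.051, -0.018], [0, 0, 0.178]], [[-0.075, -0.045, -0.018], [0, 0, 0.178]], [[-0.078, -0.038, -0.019], [0, 0, 0.178]], [[-0.082, -0.031, -0.018], [0, 0, 0.177]], [[-0.084, -0.024, -0.018], [0, 0, 0.178]], [[-0.086, -0.016, -0.018], [0, 0, 0.178]], [[-0.087, -0.008, -0.019], [0, 0, 0.178]], [[-0.088, 0, -0.018], [0, 0, 0.178]], [[-0.087, 0.007, -0.018], [0, 0, 0.178]], [[-0.086, 0.015, -0.018], [0, 0, 0.178]]])

```text
time_s: 2.0
ee_pos: [419.3, 224.8, 294.8]
ee_rot: [180.0, -0.0, 115.3]
force: [0.2, 0.8, 0.5]
gripper_width: 91.0
gripper_force: 0.0
```

send_rows(deltas=[[[-0.084, 0.022, -0.019], [0, 0, 0.178]], [[-0.082, 0.03, -0.018], [0, 0, 0.177]], [[-0.08, 0.038, -0.018], [0, 0, 0.178]], [[-0.075, 0.043, -0.018], [0, 0, 0.178]], [[-0.071, 0.051, -0.019], [0, 0, 0.178]], [[0, 0, 0], [0, 0, 0]], [[0, 0, 0], [0, 0, 0]]])

```text
time_s: 2.7
ee_pos: [560.2, 59.6, 339.7]
ee_rot: [-179.9, -0.0, 89.9]
force: [0.4, 0.9, -0.4]
gripper_width: 91.1
gripper_force: 0.0
```

```bash
cat > t.py <<'E'
from h import *
import sys
c=calibration('wrist');save(sys.argv[1],grab_frame('wrist'));np.savez(sys.argv[1],mtx=c['mtx'],R=c['R'],t=c['t'])
for l in sys.argv[2].split(','):
    for d in trace('wrist',l)[:2]:
        m=np.argwhere(d['pixels']).mean(0)[::-1]; print(l,round(d['p'],2),d['bbox'],m.round(1),ray(c,m,50).round()[:2])
s=state();print(s['time_s'],s['ee_pos'],s['ee_rot'],s['qpos'])
E
python3 t.py w1 block,loop,instruments,tube_rack,bottle,jar
python3 -c "
from h import *
plan([430,-350,340],90)"
```

```text
block 0.94 [388.9, 147.1, 64.3, 24.3] [427.3 158.3] [710.  73.]
loop 0.92 [382.5, 145.1, 73.8, 25.8] [424.9 158.9] [706.  72.]
loop 0.62 [193.0, 0.0, 71.1, 13.6] [229.9   4.3] [437. 273.]
instruments 0.95 [323.2, 3.3, 195.8, 326.0] [418.5 136. ] [694. 105.]
instruments 0.32 [193.9, 2.4, 69.0, 10.7] [229.    4.5] [436. 273.]
tube_rack 0.57 [265.9, 200.8, 58.3, 40.2] [294.7 220.8] [514. -23.]
tube_rack 0.52 [328.1, 2.5, 188.5, 328.9] [418.6 135.8] [695. 105.]
bottle 0.85 [248.5, 91.1, 49.2, 45.2] [271.3 109.9] [485. 141.]
jar 0.8 [298.0, 300.0, 36.3, 40.2] [316.2 315.5] [ 546. -189.]
3.05 [559.39589113  61.03427305 340.33948318] [ 1.79990497e+02 -8.26579192e-03  9.00908405e+01] [5.05118890e+00 1.42480971e+01 7.60122047e+01 7.41325478e-03
 8.97295165e+01 4.96031480e+00]
[[[-0.082,-0.026,0.0],[0.0,-0.0,0.0]],[[-0.082,-0.026,0.0],[0.0,-0.0,0.001]],[[-0.083,-0.026,0.0],[0.0,-0.0,-0.0]],[[-0.082,-0.026,0.0],[0.0,-0.0,0.0]],[[-0.082,-0.026,0.0],[0.0,-0.0,0.001]],[[-0.082,-0.026,0.0],[0.0,-0.0,-0.0]],[[-0.082,-0.026,0.0],[0.0,-0.0,0.0]],[[-0.082,-0.026,0.0],[0.0,-0.0,0.001]],[[-0.083,-0.026,0.0],[0.0,-0.0,-0.0]],[[-0.082,-0.025,0.001],[0.0,-0.0,0.0]]]
end [ 430.2 -350.1  339.8] [ 1.7999e+02 -1.0000e-02  9.0000e+01]
```

View pics/w1.png

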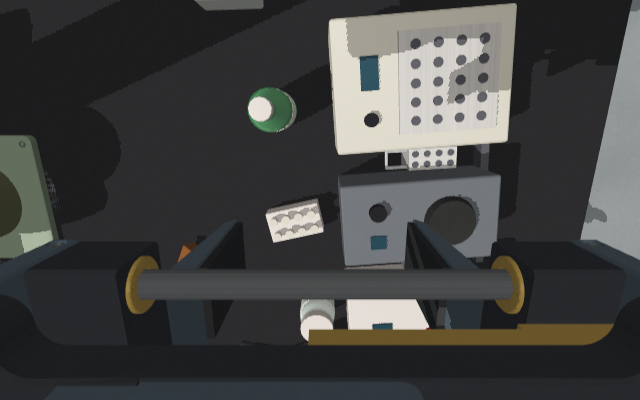

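The wrist view shows the loop at about (385–402, 150–168) in the left gap, ahead of the block's wells at (430,158). The rack is at (295,221) and the bottle at (271,110). The gripper covers the lower half of the image, so I'll view the stand from its -y side.

send_rows(deltas=[[[-0.098, -0.026, 0], [0, 0, 0]], [[-0.098, -0.026, 0], [0, 0, 0]], [[-0.098, -0.026, 0], [0, 0, 0]], [[-0.098, -0.026, 0], [0, 0, 0]], [[-0.098, -0.026, 0], [0, 0, 0]], [[-0.098, -0.026, 0], [0, 0, 0]], [[-0.098, -0.026, 0], [0, 0, 0]], [[-0.098, -0.026, 0], [0, 0, 0]], [[-0.098, -0.026, 0], [0, 0, 0]], [[-0.098, -0.026, 0], [0, 0, 0]]])

```text
time_s: 4.05
ee_pos: [431.1, -424.4, 340.4]
ee_rot: [180.0, 0.0, 90.0]
force: [1.1, -0.4, 0.8]
gripper_width: 91.3
gripper_force: 0.0
```

send_rows(deltas=[[[0, 0, 0], [0, 0, 0]], [[0, 0, 0], [0, 0, 0]]])

```text
time_s: 4.25
ee_pos: [431.5, -423.2, 339.6]
ee_rot: [-180.0, -0.1, 89.9]
force: [0.3, -0.1, 0.1]
gripper_width: 91.2
gripper_force: 0.0
```

```bash
python3 t.py w2 pick,stand; python3 - <<'E'
from h import *
i=cv2.imread('w2.png') if 0 else cv2.imread('pics/w2.png'); cv2.imwrite('pics/w2c.png',cv2.resize(i[0:240,200:520],(800,600),interpolation=cv2.INTER_CUBIC))
w=np.load('w1.npz')
for uv,z in [((387,160),36),((457,147),50),((409,147),50),((457,166),50),((409,166),50),((338,153),106),((508,140),106),((340,175),102),((499,175),102),((330,19),106)]: print(uv,ray(w,uv,z).round(1))
E
```

```text
pick 0.73 [310.1, 74.5, 30.7, 33.8] [325.1  89.2] [ 432. -314.]
pick 0.51 [195.3, 0.0, 27.5, 47.2] [210.9  25.4] [ 282. -234.]
stand 0.93 [294.7, 67.5, 87.2, 67.8] [340.8 103. ] [ 454. -332.]
4.4 [ 432.36977241 -421.56490761  340.50222555] [ 1.79969433e+02 -1.36009012e-02  9.01144109e+01] [-4.53842491e+01  1.83385598e+01  7.02719236e+01  3.13436177e-02
  9.13777919e+01 -4.54978995e+01]
(387, 160) [653.7  68.5  36. ]
(457, 147) [751.3  89.1  50. ]
(409, 147) [681.9  89.2  50. ]
(457, 166) [754.2  61.5  50. ]
(409, 166) [683.7  61.5  50. ]
(338, 153) [577.  87. 106.]
(508, 140) [792.3 103.2 106. ]
(340, 175) [580.1  57.7 102. ]
(499, 175) [789.4  57.5 102. ]
(330, 19) [566.2 241.3 106. ]
```

View pics/w2c.png

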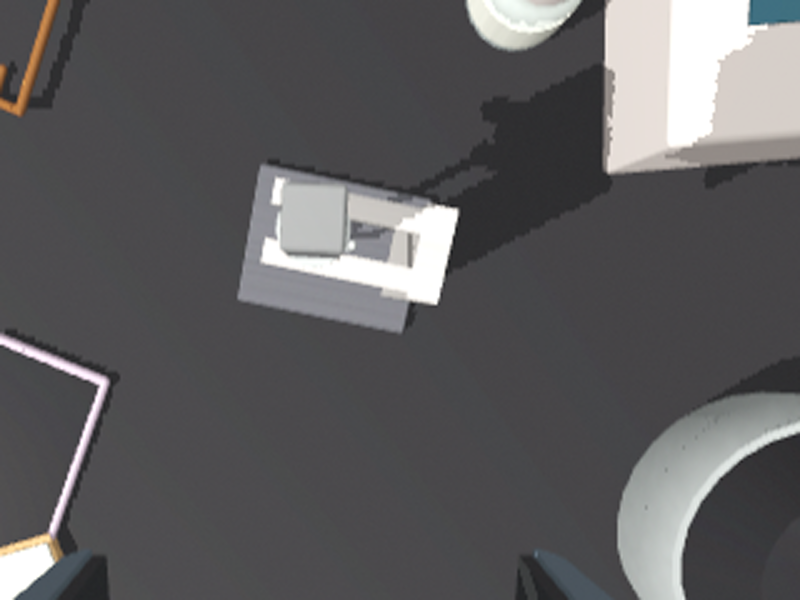

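The stand's base and fork are turned about -12° in the crop. The handle's top corners are about (282,187), (345,184), (348,252), (283,254), so the pick is turned about +1°. Next I'll zoom in on the gap and compute the positions.

```bash
python3 - <<'E'
from h import *
w=np.load('w2.npz'); px=lambda a:(200+a[0]/2.5,a[1]/2.5)
for a in [(282,187),(345,184),(348,252),(283,254),(314,219)]: print('handle',ray(w,px(a),213).round(1))
for a in [(458,208),(437,304),(262,264),(275,180)]: print('fork',ray(w,px(a),150).round(1))
for a in [(262,165),(238,298),(403,332)]: print('base',ray(w,px(a),8).round(1))
i=cv2.imread('pics/w1.png'); cv2.imwrite('pics/w1c.png',cv2.resize(i[115:215,320:520],(800,400),interpolation=cv2.INTER_CUBIC))
E
```

```text
handle [ 420.8 -313.8  213. ]
handle [ 443.4 -312.8  213. ]
handle [ 444.7 -336.1  213. ]
handle [ 420.9 -336.7  213. ]
handle [ 432.3 -324.6  213. ]
fork [ 495.  -315.3  150. ]
fork [ 487.5 -355.8  150. ]
fork [ 409.5 -338.6  150. ]
fork [ 415.7 -303.9  150. ]
base [ 402.2 -278.7    8. ]
base [ 386.1 -354.9    8. ]
base [ 488.3 -375.5    8. ]
```

View pics/w1c.png

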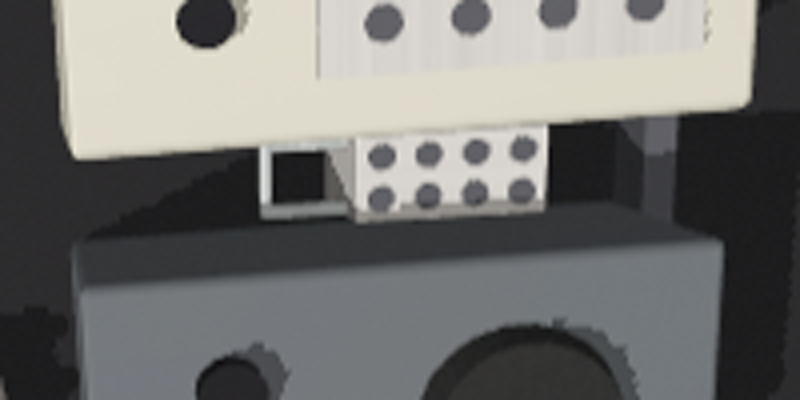

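The crop shows the loop's bar at x≈267 between y≈146 and 213, with its arms running right to the block. The block's top face is about (355–546, 128–213), and the two instrument edges are tilted by the row's small yaw.

```bash
python3 - <<'E'
from h import *
w=np.load('w1.npz'); px=lambda a:(320+a[0]/4-.4,115+a[1]/4-.4)
P=lambda n,z,*a:print(n,[ray(w,px(q),z)[:2].round(1).tolist() for q in a])
P('mixer edge',102,(80,290),(722,242)); P('bath edge',106,(78,158),(750,108))
P('bar outer/inner',36,(262,180),(273,180)); P('arms lower/upper centre',36,(300,211),(300,148))
P('wells',50,(382,156),(524,148),(382,198),(523,191)); P('top corners',50,(356,213),(545,207))
# top cam cross-check: crop 5x offset (260,85), placed at 400 in picture
c=calibration('top'); q=lambda a:(260+(a[0]-400)/5-.4,85+a[1]/5-.4)
for n,z,a in [('bar',36,(566,264)),('arm l',36,(542,230)),('arm r',36,(594,230)),('w',50,(547,77)),('w',50,(579,75)),('w',50,(550,177)),('w',50,(581,177))]: print(n,ray(c,q(a),z)[:2].round(1))
print('handle top crop',ray(c,(415+310/5-.4,185+220/5-.4),213)[:2])
E
```

```text
mixer edge [[579.8, 41.4], [790.8, 57.4]]
bath edge [[578.5, 85.6], [791.5, 101.2]]
bar outer/inner [[650.8, 69.1], [654.9, 69.1]]
arms lower/upper centre [[665.7, 57.3], [664.4, 81.0]]
wells [[691.4, 79.6], [742.7, 82.5], [692.5, 64.3], [743.9, 66.8]]
top corners [[683.3, 58.8], [752.5, 61.0]]
bar [650.2  69.2]
arm l [667.1  81.6]
arm r [667.7  55.7]
w [741.2  80.3]
w [742.5  64.4]
w [690.6  77.3]
w [691.  62.]
handle top crop [ 430.61752714 -326.38804585]
```

```bash
python3 -c "
from h import *
e=plan([432,-325,290],91,step=40)
plan([432,-325,182],91,start=e,step=36)"
```

```text
[[[0.064,-0.0,0.034],[0.0,-0.0,-0.01]],[[0.065,0.0,0.033],[0.001,-0.0,-0.011]],[[0.064,0.001,0.034],[0.0,-0.0,-0.01]]]
end [ 432.2 -325.1  290. ] [ 1.8e+02 -1.0e-02  9.1e+01]
[[[0.0,-0.0,0.054],[-0.0,-0.0,0.0]],[[0.0,-0.0,0.054],[0.0,-0.0,0.0]],[[0.0,-0.0,0.054],[0.0,-0.0,0.0]],[[0.0,-0.0,0.054],[0.0,-0.0,0.0]]]
end [ 432.2 -325.1  182. ] [180.   0.  91.]
```

send_rows(deltas=[[[0.064, 0, 0.034], [0, 0, -0.01]], [[0.064, 0, 0.033], [0, 0, -0.011]], [[0.064, 0.001, 0.034], [0, 0, -0.01]], [[0, 0, 0], [0, 0, 0]], [[0, 0, 0], [0, 0, 0]], [[0, 0, 0.027], [0, 0, 0]], [[0, 0, 0.027], [0, 0, 0]], [[0, 0, 0.027], [0, 0, 0]], [[0, 0, 0], [0, 0, 0]]])

```text
time_s: 5.3
ee_pos: [431.6, -327.2, 248.3]
ee_rot: [-179.9, -0.1, 90.9]
force: [0.5, -0.6, 0.3]
gripper_width: 91.0
gripper_force: 0.0
```

```bash
python3 t.py w3 pick; python3 -c "
from h import *
plan([432,-325,182],91)"
```

```text
pick 0.88 [175.7, 0.9, 68.1, 114.4] [211.7  47.2] [ 307. -184.]
pick 0.61 [308.2, 173.8, 36.0, 62.8] [325.8 208.2] [ 433. -363.]
5.4 [ 432.3313689  -327.72374953  249.96144135] [1.79936832e+02 5.67749898e-02 9.08860420e+01] [-3.83756198e+01  1.38124586e+01  8.92168294e+01 -4.08884983e-03
  7.68858727e+01 -3.92607683e+01]
[[[0.003,-0.0,0.068],[0.001,0.001,-0.002]],[[0.003,-0.001,0.068],[0.001,0.001,-0.002]]]
end [ 431.8 -324.8  182. ] [179.99  -0.    91.  ]
```

View pics/w3.png

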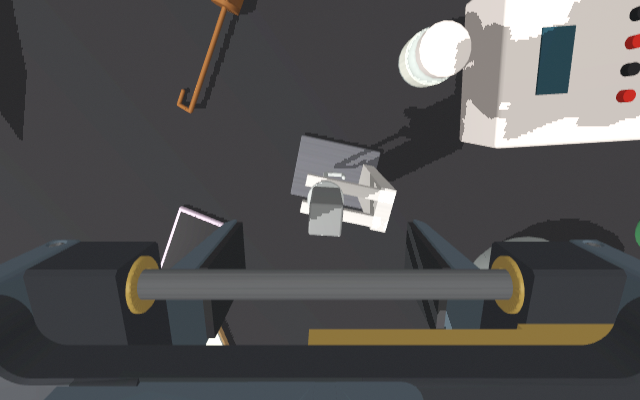

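The handle at (325,208) sits centred between the fingers, so I'm descending and gripping.

send_rows(deltas=[[[0.003, 0, 0.044], [0, 0, 0]], [[0.002, 0, 0.044], [0, 0, 0]], [[0, 0, 0.044], [0, 0, 0]], [[0, 0, 0], [0, 0, 0]], [[0, 0, 0], [0, 0, 0]]])

```text
time_s: 5.9
ee_pos: [432.4, -325.2, 184.3]
ee_rot: [179.9, 0.1, 90.9]
force: [-0.5, -0.3, 0.9]
gripper_width: 90.9
gripper_force: 0.0
```

send_rows(deltas=[[[0, 0, 0], [0, 0, 0]], [[0, 0, 0], [0, 0, 0]], [[0, 0, 0], [0, 0, 0]], [[0, 0, 0], [0, 0, 0]], [[0, 0, 0], [0, 0, 0]], [[0, 0, 0], [0, 0, 0]], [[0, 0, 0], [0, 0, 0]], [[0, 0, 0], [0, 0, 0]]], grip=1, grip_force=40)

```text
time_s: 6.7
ee_pos: [431.7, -324.5, 183.1]
ee_rot: [-180.0, -0.0, 90.9]
force: [-0.7, 0.1, -0.3]
gripper_width: 29.9
gripper_force: 0.0
```

```bash
python3 -c "
from h import *
P=[];
for k in range(4):
    grab_frame('wrist'); s=state(); P.append(np.r_[s['ee_pos'],s['ee_rot']%360,s['gripper_width'],s['gripper_force'],s['force']])
print(np.mean(P,0).round(2)); print(np.std(P,0).round(2)); print(state()['time_s'])"
```

```text
[ 4.3171e+02 -3.2454e+02  1.8305e+02  1.8000e+02  3.5999e+02  9.0890e+01
  2.4480e+01  3.0000e+01 -6.0000e-02 -1.3000e-01  2.0000e-02]
[1.000e-02 3.000e-02 1.000e-02 0.000e+00 0.000e+00 0.000e+00 9.300e-01
 1.732e+01 3.600e-01 4.000e-01 4.600e-01]
6.9
```

Gripped: opening 24 mm at 40 N, with the home pose recorded as TCP (431.7, -324.5, 183.05). Now I'll lift slightly and draw the pick out of the fork.

```bash
python3 -c "
from h import *
s=(np.array([431.7,-324.5,183.05]),90.9)
e=plan([431.7,-324.5,191],90.9,start=s,n=2)
e=plan([365.7,-312,191],90.9,start=e,step=14)
e=plan([365.7,-312,320],90.9,start=e,step=40)
e=plan([606,65.8,300],94,start=e,step=45)
"
```

```text
[[[0.0,0.0,-0.008],[0.0,0.0,0.0]],[[0.0,0.0,-0.008],[0.0,0.0,0.0]]]
end [ 431.7 -324.5  191. ] [180.    0.   90.9]
[[[0.005,-0.026,0.0],[0.0,0.0,0.0]],[[0.006,-0.027,0.0],[0.0,0.0,0.0]],[[0.005,-0.026,0.0],[0.0,0.0,-0.0]],[[0.006,-0.026,0.0],[0.0,0.0,-0.0]],[[0.005,-0.027,0.0],[0.0,0.0,-0.0]]]
end [ 365.5 -312.   191. ] [180.    0.   90.9]
[[[0.0,0.0,-0.064],[0.0,0.0,0.0]],[[0.0,0.0,-0.065],[0.0,0.0,-0.0]],[[0.0,0.0,-0.064],[0.0,0.0,-0.0]],[[0.0,0.0,-0.065],[0.0,0.0,-0.0]]]
end [ 365.5 -312.   320. ] [180.    0.   90.9]
[[[0.075,0.049,0.004],[0.0,0.0,-0.011]],[[0.074,0.05,0.004],[-0.0,0.0,-0.011]],[[0.075,0.05,0.004],[-0.0,0.0,-0.01]],[[0.074,0.051,0.004],[-0.0,0.0,-0.011]],[[0.073,0.05,0.004],[-0.0,0.0,-0.011]],[[0.074,0.052,0.004],[-0.0,0.0,-0.011]],[[0.073,0.051,0.004],[-0.0,0.0,-0.011]],[[0.073,0.052,0.004],[-0.0,0.0,-0.011]],[[0.072,0.053,0.004],[-0.0,0.0,-0.01]],[[0.073,0.053,0.004],[-0.0,0.0,-0.011]]]
end [606.1  65.9 300. ] [180.     0.    93.99]
```

send_rows(deltas=[[[0, 0, -0.008], [0, 0, 0]], [[0, 0, -0.008], [0, 0, 0]], [[0, 0, 0], [0, 0, 0]], [[0.005, -0.026, 0], [0, 0, 0]], [[0.006, -0.027, 0], [0, 0, 0]], [[0.005, -0.026, 0], [0, 0, 0]], [[0.006, -0.026, 0], [0, 0, 0]], [[0.005, -0.027, 0], [0, 0, 0]], [[0, 0, 0], [0, 0, 0]]])

```text
time_s: 7.8
ee_pos: [363.4, -311.5, 191.3]
ee_rot: [-180.0, -0.0, 90.8]
force: [0.4, 0.7, -1.0]
gripper_width: 23.6
gripper_force: 40.0
```

send_rows(deltas=[[[0, 0, -0.064], [0, 0, 0]], [[0, 0, -0.065], [0, 0, 0]], [[0, 0, -0.064], [0, 0, 0]], [[0, 0, -0.065], [0, 0, 0]]])

```text
time_s: 8.2
ee_pos: [365.7, -312.1, 321.5]
ee_rot: [180.0, 0.0, 90.9]
force: [0.7, -0.1, -1.0]
gripper_width: 23.7
gripper_force: 40.0
```

send_rows(deltas=[[[0.075, 0.049, 0.004], [0, 0, -0.011]], [[0.074, 0.05, 0.004], [0, 0, -0.011]], [[0.075, 0.05, 0.004], [0, 0, -0.01]], [[0.074, 0.051, 0.004], [0, 0, -0.011]], [[0.073, 0.05, 0.004], [0, 0, -0.011]], [[0.074, 0.052, 0.004], [0, 0, -0.011]], [[0.073, 0.051, 0.004], [0, 0, -0.011]], [[0.073, 0.052, 0.004], [0, 0, -0.011]], [[0.072, 0.053, 0.004], [0, 0, -0.01]], [[0.073, 0.053, 0.004], [0, 0, -0.011]]])

```text
time_s: 9.2
ee_pos: [607.3, 67.6, 300.0]
ee_rot: [180.0, -0.0, 94.0]
force: [0.4, -1.0, -1.0]
gripper_width: 23.7
gripper_force: 40.0
```

send_rows(deltas=[[[0, 0, 0], [0, 0, 0]], [[0, 0, 0], [0, 0, 0]], [[0, 0, 0], [0, 0, 0]]])

```text
time_s: 9.5
ee_pos: [605.9, 65.0, 300.2]
ee_rot: [-180.0, 0.0, 93.9]
force: [-0.4, 0.6, -0.5]
gripper_width: 23.8
gripper_force: 40.0
```

```bash
python3 t.py w4 pick,loop; python3 - <<'E'
from h import *
t=grab_frame('top');save('top4',t);sc=grab_frame('scene');s=state();print(s['time_s'],s['ee_pos'],s['ee_rot'],s['gripper_width'],s['force'])
tip=np.array(s['ee_pos'])+[22,1.5,-33-105]; ax=np.array(s['ee_pos'])+[0,0,-33-125]
c=calibration('wrist'); print('wrist tip/axis-foot',proj(c,[tip,ax]).round(1)); 
print('scene',proj(calibration('scene'),[tip,ax]).round(1),'top',proj(calibration('top'),[tip,ax]).round(1))
w=cv2.imread('pics/w4.png'); S=cv2.cvtColor(sc,cv2.COLOR_RGB2BGR)
u=proj(calibration('scene'),[tip])[0].astype(int); v=proj(c,[tip])[0].astype(int);print(u,v)
f=lambda i,u:cv2.resize(i[max(u[1]-45,0):max(u[1]-45,0)+90,u[0]-60:u[0]+60],(800,600),interpolation=cv2.INTER_CUBIC)
o=np.vstack([cv2.resize(f(w,v),(400,300)),cv2.resize(f(S,u),(400,300))]);cv2.imwrite('pics/c4.png',o)
E
```

```text
pick 0.62 [101.7, 245.2, 55.0, 97.2] [133.1 278.3] [ 334. -113.]
pick 0.58 [300.3, 186.3, 50.3, 85.3] [325.  234.9] [613. -26.]
loop 0.74 [355.8, 161.9, 80.1, 22.5] [400.6 172.3] [708.  72.]
9.65 [605.8083409   64.64537713 300.73000047] [1.79954035e+02 1.68143410e-03 9.38885872e+01] [ 5.01084660e+00  1.91730315e+01  7.45303061e+01 -2.58690769e-03
  8.62507393e+01  1.12242688e+00]
9.75 [605.88372682  64.85037126 300.660002  ] [ 1.79959416e+02 -2.81910504e-03  9.39008147e+01] 23.673980186759557 [ 0.17894549 -0.57382348 -1.26198956]
wrist tip/axis-foot [[346.2 190.8]
 [324.5 186.6]]
scene [[312.7 223.9]
 [319.  223.6]] top [[290.1 135.2]
 [291.1 146.8]]
[312 223] [346 190]
```

View pics/c4.png

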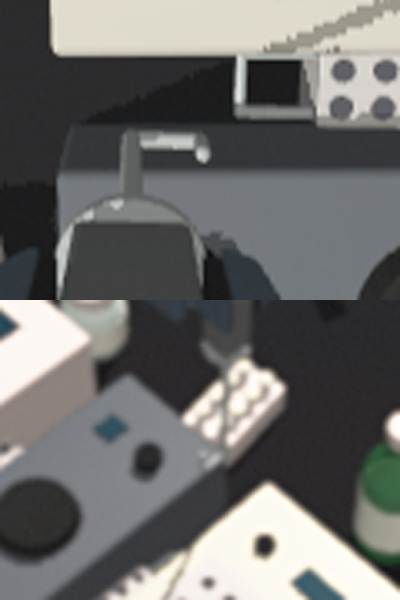

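In the wrist crop the tip is at (346.9,190.6), within 1 px of its predicted place. The foot points into the gap and the loop's bar is ahead of it at about (358,170). I'm descending in front of the bar.

```bash
python3 -c "
from h import *
w=np.load('w4.npz'); print(ray(w,(286+240/3.333,145+88/3.333),36).round(1))
e=plan([606,65.8,166],94,step=27)
e=plan([642,68.3,166],94,start=e,n=4)
"
```

```text
[652.5  66.4  36. ]
[[[0.0,0.0,0.054],[0.0,-0.0,-0.001]],[[0.001,0.0,0.054],[0.001,-0.0,-0.0]],[[0.0,0.0,0.054],[-0.0,-0.0,-0.001]],[[0.0,0.0,0.053],[0.0,-0.0,-0.001]],[[0.001,0.0,0.054],[0.0,-0.0,-0.0]]]
end [605.9  65.9 166.2] [179.99  -0.    93.99]
[[[-0.0,0.018,0.0],[0.0,0.0,-0.0]],[[-0.0,0.018,0.0],[0.0,0.0,-0.0]],[[-0.0,0.018,0.0],[-0.0,0.0,-0.0]],[[-0.0,0.018,0.0],[0.0,0.0,-0.0]]]
end [641.8  68.4 166.2] [180.     0.    93.99]
```

send_rows(deltas=[[[0, 0, 0.054], [0, 0, 0]], [[0, 0, 0.054], [0, 0, 0]], [[0, 0, 0.054], [0, 0, 0]], [[0, 0, 0.053], [0, 0, 0]], [[0, 0, 0.054], [0, 0, 0]], [[0, 0, 0], [0, 0, 0]], [[0, 0, 0], [0, 0, 0]], [[0, 0, 0], [0, 0, 0]]])

```text
time_s: 10.55
ee_pos: [607.2, 65.7, 167.5]
ee_rot: [179.8, -0.0, 94.0]
force: [-0.1, -1.6, -0.9]
gripper_width: 23.7
gripper_force: 40.0
```

```bash
python3 t.py w5 pick,loop; python3 - <<'E'
from h import *
s=state();c=calibration('wrist');p=np.array(s['ee_pos']);print(s['force'])
tip=p+[22,1.5,-33-105];print('tip',tip,proj(c,[tip]).round(1))
plan([642,p[1]+2.5,166],94,n=4)
w=cv2.imread('pics/w5.png');o=cv2.resize(w[100:250,280:480],(800,600),interpolation=cv2.INTER_CUBIC);cv2.imwrite('pics/c5.png',o)
E
```

```text
pick 0.56 [302.2, 185.9, 46.0, 85.7] [324.9 235.3] [611.  25.]
pick 0.33 [105.9, 65.2, 136.7, 78.3] [175.6 102.9] [470. 141.]
loop 0.95 [367.9, 183.0, 110.6, 30.8] [429.7 198.3] [708.  70.]
loop 0.74 [280.2, 1.3, 317.9, 345.7] [436.  120.8] [703. 142.]
10.7 [606.90284887  65.8364933  167.09914746] [ 1.79850597e+02 -8.00036856e-03  9.39743185e+01] [5.10893392e+00 2.27597414e+01 8.81640407e+01 5.40163572e-03
 6.89266860e+01 1.13269020e+00]
[-0.19574123  0.26808877 -0.91559477]
tip [628.90284887  67.3364933   29.09914746] [[346.  190.8]]
[[[0.0,0.018,0.001],[0.001,-0.0,-0.0]],[[0.0,0.017,0.0],[0.002,-0.0,-0.0]],[[0.0,0.018,0.001],[0.001,-0.0,-0.001]],[[0.0,0.017,0.0],[0.001,-0.0,0.0]]]
end [641.8  68.3 166.2] [ 1.7999e+02 -1.0000e-02  9.4000e+01]
```

View pics/c5.png

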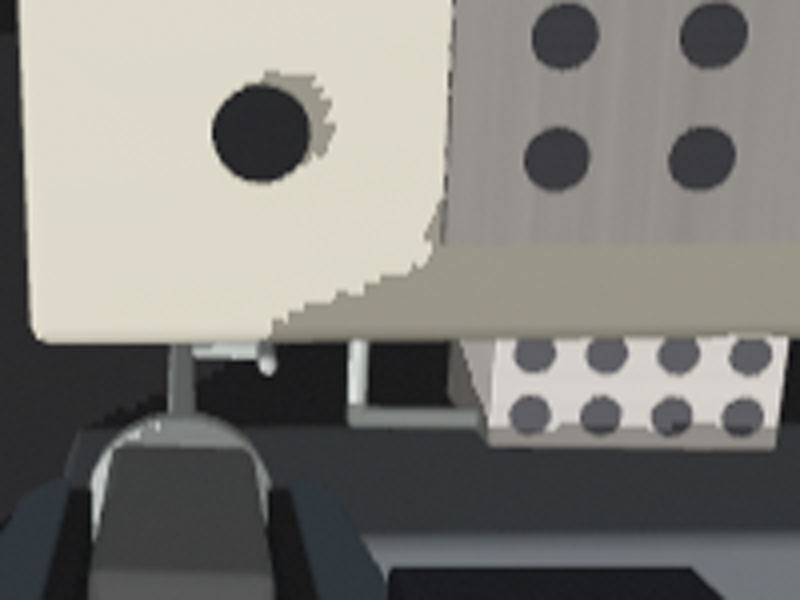

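The crop shows the foot and tip at about (347,190) just short of the bar at about (369,190), with the lower arm at about (384,204). I'll confirm the bar and arm positions, then advance.

```bash
python3 -c "
from h import *
w=np.load('w5.npz'); q=lambda a:(280+a[0]/4-.4,100+a[1]/4-.4)
print('bar',ray(w,q((358,385)),36).round(1),'arm',ray(w,q((415,417)),36).round(1),'tip',ray(w,q((267,352)),29).round(1),'wells',[ray(w,q(a),50)[:2].round(1) for a in [(530,415),(742,417),(535,353),(750,356)]])
"
```

```text
bar [652.3  65.1  36. ] arm [667.6  57.8  36. ] tip [629.5  70.4  29. ] wells [array([692.2,  63.9]), array([743.4,  66.9]), array([691.3,  79.1]), array([742.5,  81.9])]
```

send_rows(deltas=[[[-0.001, 0.014, 0.001], [0, 0, 0]], [[0, 0.014, 0.001], [0, 0, 0]], [[-0.001, 0.014, 0], [0, 0, 0]], [[0, 0.014, 0], [0, 0, 0]], [[0, 0.014, 0], [0, 0, 0]], [[0, 0, 0], [0, 0, 0]], [[0, 0, 0], [0, 0, 0]], [[0, 0, 0], [0, 0, 0]]])

```text
time_s: 11.5
ee_pos: [640.9, 67.3, 164.6]
ee_rot: [-180.0, -0.0, 94.0]
force: [0.5, -0.8, -0.7]
gripper_width: 24.0
gripper_force: 40.0
```

```bash
python3 t.py w6 loop; python3 - <<'E'
from h import *
s=state();print(s['force'],s['time_s'])
w=cv2.imread('pics/w6.png');o=cv2.resize(w[150:240,300:420],(800,600),interpolation=cv2.INTER_CUBIC);cv2.imwrite('pics/c6.png',o)
E
```

```text
loop 0.58 [331.5, 184.7, 112.2, 29.7] [397.5 198.5] [710.  70.]
11.6 [640.90456748  67.25918409 164.70603044] [-1.79991665e+02 -4.85562346e-03  9.39821225e+01] [4.96572046e+00 2.59524163e+01 8.32948359e+01 5.29362350e-03
 7.07609982e+01 9.81852953e-01]
[-0.07524105  0.93122224 -0.38829246] 11.6
```

View pics/c6.png

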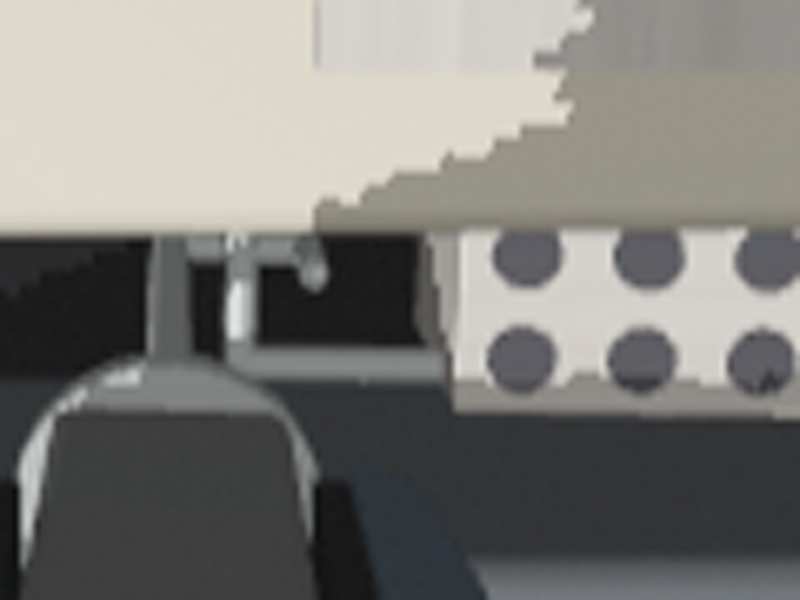

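The bar lies over the foot, between shank at x≈170 and tip at x≈315 in the crop, so the tip stands under the opening. Now I'll raise it through the loop and drag.

send_rows(deltas=[[[0, 0, -0.012], [0, 0, 0]], [[0, 0, -0.012], [0, 0, 0]], [[0, 0, -0.012], [0, 0, 0]], [[0, 0, 0], [0, 0, 0]], [[0, 0, 0], [0, 0, 0]], [[0, 0, 0], [0, 0, 0]], [[0, 0, 0], [0, 0, 0]]])

```text
time_s: 12.3
ee_pos: [641.0, 67.3, 182.3]
ee_rot: [-180.0, -0.0, 94.0]
force: [-0.5, -0.3, -1.6]
gripper_width: 23.7
gripper_force: 40.0
```

send_rows(deltas=[[[0, -0.01, 0], [0, 0, 0]], [[0, -0.01, 0], [0, 0, 0]], [[0, -0.016, 0], [0, 0, 0]], [[0, -0.016, 0], [0, 0, 0]], [[0, -0.016, 0], [0, 0, 0]], [[0, -0.016, 0], [0, 0, 0]], [[0, -0.016, 0], [0, 0, 0]], [[0, -0.016, 0], [0, 0, 0]], [[0, -0.01, 0], [0, 0, 0]], [[0, 0, 0], [0, 0, 0]]])

```text
time_s: 13.3
ee_pos: [577.4, 62.8, 182.8]
ee_rot: [-180.0, -0.0, 94.0]
force: [1.1, -0.5, -1.4]
gripper_width: 24.0
gripper_force: 40.0
```

```bash
python3 - <<'E'
from h import *
s=state();print(s['time_s'],s['ee_pos'],s['ee_rot'],s['force'],s['torque'])
for n in ['top','wrist']:
    c=calibration(n);save('d7'+n,grab_frame(n))
    for d in trace(n,'block')[:2]:
        m=np.argwhere(d['pixels']).mean(0)[::-1];b=d['bbox'];print(n,round(d['p'],2),b,ray(c,m,45).round(1),'front',ray(c,(m[0],b[1]+b[3]),36).round(1))
E
```

```text
13.3 [577.35331253  62.80673746 182.83679423] [-1.79959091e+02 -2.70305069e-04  9.39852650e+01] [ 1.05517464 -0.4752598  -1.40330095] [-0.09692526  0.0316708   0.0211414 ]
wrist 0.85 [339.7, 181.2, 103.8, 26.9] [653.   64.5  45. ] front [657.2  47.5  36. ]
```

The block follows: its centroid moved about 57 mm. I'll keep dragging another 140 mm.

send_rows(deltas=[[[0, -0.01, 0], [0, 0, 0]], [[0, -0.016, 0], [0, 0, 0]], [[0, -0.016, 0], [0, 0, 0]], [[0, -0.016, 0], [0, 0, 0]], [[0, -0.016, 0], [0, 0, 0]], [[0, -0.016, 0], [0, 0, 0]], [[0, -0.016, 0], [0, 0, 0]], [[0, -0.016, 0], [0, 0, 0]], [[0, -0.016, 0], [0, 0, 0]], [[0, -0.01, 0], [0, 0, 0]]])

```text
time_s: 14.5
ee_pos: [503.7, 57.7, 182.7]
ee_rot: [-180.0, -0.0, 94.0]
force: [1.7, -0.7, -1.7]
gripper_width: 23.9
gripper_force: 40.0
```

send_rows(deltas=[[[0, -0.016, 0], [0, 0, 0]], [[0, -0.016, 0], [0, 0, 0]], [[0, -0.016, 0], [0, 0, 0]], [[0, -0.016, 0], [0, 0, 0]], [[0, -0.016, 0], [0, 0, 0]], [[0, -0.016, 0], [0, 0, 0]], [[0, -0.016, 0], [0, 0, 0]], [[0, -0.012, 0], [0, 0, 0]], [[0, -0.006, 0], [0, 0, 0]], [[0, 0, 0], [0, 0, 0]]])

```text
time_s: 15.5
ee_pos: [439.1, 53.2, 182.7]
ee_rot: [-180.0, 0.0, 94.0]
force: [-0.2, 0.1, -0.5]
gripper_width: 23.9
gripper_force: 40.0
```

```bash
cat > b.py <<'E'
from h import *
s=state();print(s['time_s'],s['ee_pos'],s['ee_rot'],s['force'],s['torque'])
for n in ['top','wrist']:
    c=calibration(n);save('d_%d'%(s['time_s']*100)+n,grab_frame(n))
    for l in ['block','tube_rack','loop']:
      for d in trace(n,l)[:2]:
        m=np.argwhere(d['pixels']).mean(0)[::-1];b=d['bbox'];print(n,l,round(d['p'],2),b,ray(c,m,45).round(1),'bbox corners z45',ray(c,(b[0],b[1]),45).round(1)[:2],ray(c,(b[0]+b[2],b[1]+b[3]),45).round(1)[:2])
E
python3 b.py
```

```text
15.5 [439.07241557  53.1550134  182.69268413] [-1.79972845e+02  3.90538562e-03  9.39885178e+01] [-0.18105263  0.12405663 -0.52047204] [-0.18661528 -0.07804734 -0.01481475]
top tube_rack 0.64 [320.6, 174.1, 24.8, 39.1] [510.7 -32.9  45. ] bbox corners z45 [558.3  -2.3] [463.6 -64.9]
wrist block 0.94 [342.3, 169.0, 103.3, 42.0] [513.   60.1  45. ] bbox corners z45 [455.4  76.8] [565.5  40.7]
wrist tube_rack 0.67 [375.8, 233.8, 42.5, 8.9] [520.1   7.5  45. ] bbox corners z45 [496.4  10.7] [542.5   3.8]
wrist loop 0.88 [336.6, 170.0, 106.9, 39.8] [513.4  60.1  45. ] bbox corners z45 [449.8  75.4] [563.2  41.8]
```

The block is out, its centre about 58 mm before the front plane. I'll unhook (forward slightly, down, back, up) and carry the pick back.

send_rows(deltas=[[[0, 0.008, 0], [0, 0, 0]], [[0, 0, 0], [0, 0, 0]], [[0, 0, 0.012], [0, 0, 0]], [[0, 0, 0.012], [0, 0, 0]], [[0, 0, 0.011], [0, 0, 0]], [[0, 0, 0], [0, 0, 0]], [[0, 0, 0], [0, 0, 0]]])

```text
time_s: 16.6
ee_pos: [443.5, 53.5, 164.9]
ee_rot: [-180.0, -0.0, 94.0]
force: [0.1, 0.5, -0.8]
gripper_width: 23.8
gripper_force: 40.0
```

send_rows(deltas=[[[0, -0.015, 0], [0, 0, 0]], [[0, -0.02, 0], [0, 0, 0]], [[0, -0.02, 0], [0, 0, 0]], [[0, -0.02, 0], [0, 0, 0]], [[0, -0.015, 0], [0, 0, 0]], [[0, 0, 0], [0, 0, 0]], [[0, 0, 0], [0, 0, 0]]])

```text
time_s: 17.3
ee_pos: [399.0, 50.4, 165.4]
ee_rot: [179.9, -0.0, 94.0]
force: [-0.7, -0.8, -1.2]
gripper_width: 23.9
gripper_force: 40.0
```

```bash
python3 b.py; python3 -c "
from h import *
p=state()['ee_pos']
e=plan([p[0],p[1],320],94)
e=plan([365.6,-312,320],90.9,start=e,step=45)
e=plan([365.6,-312,191],90.9,start=e,step=40)
"
```

```text
17.3 [398.9559499   50.43375921 165.39707003] [ 1.79932872e+02 -6.50947342e-03  9.39849022e+01] [-0.72098083 -0.77548042 -1.17920897] [-0.06145918  0.01996613 -0.02121528]
top block 0.6 [290.5, 171.4, 15.7, 21.9] [534.4  56.7  45. ] bbox corners z45 [563.3  71.8] [510.2  31.9]
top block 0.24 [214.6, 65.1, 225.5, 109.7] [700.4 -11.6  45. ] bbox corners z45 [827.8 269.8] [ 563.2 -296.2]
top tube_rack 0.81 [319.6, 175.2, 26.6, 35.6] [510.5 -32.9  45. ] bbox corners z45 [5.555e+02 1.000e-01] [469.5 -66.7]
top loop 0.57 [289.0, 173.0, 17.3, 22.7] [535.   55.4  45. ] bbox corners z45 [559.3  75.4] [504.3  31.5]
wrist block 0.62 [382.8, 168.0, 110.9, 45.7] [512.3  60.1  45. ] bbox corners z45 [452.1  80.4] [565.8  43.1]
wrist tube_rack 0.62 [438.3, 239.3, 24.2, 10.0] [527.5  11.1  45. ] bbox corners z45 [516.   12.7] [542.1   3.7]
wrist loop 0.56 [379.5, 173.1, 114.5, 40.7] [513.6  60.   45. ] bbox corners z45 [449.5  75.4] [566.1  43. ]
[[[0.0,-0.0,-0.077],[-0.0,-0.0,-0.0]],[[0.0,-0.0,-0.078],[-0.0,-0.0,-0.0]],[[0.0,-0.0,-0.077],[-0.0,-0.0,-0.0]],[[0.0,-0.0,-0.078],[-0.0,-0.0,-0.001]]]
end [398.9  50.4 320. ] [-1.7999e+02 -1.0000e-02  9.4010e+01]
[[[-0.08,-0.013,0.0],[-0.0,-0.0,0.012]],[[-0.08,-0.013,0.0],[-0.0,-0.0,0.012]],[[-0.08,-0.012,0.0],[-0.0,-0.0,0.012]],[[-0.08,-0.011,0.0],[-0.0,-0.0,0.012]],[[-0.08,-0.011,0.0],[-0.0,-0.0,0.012]],[[-0.08,-0.011,0.0],[-0.0,-0.0,0.012]],[[-0.08,-0.01,0.0],[-0.0,-0.0,0.012]],[[-0.081,-0.01,0.0],[-0.0,-0.0,0.013]],[[-0.08,-0.009,0.0],[-0.0,-0.0,0.012]]]
end [ 365.5 -312.1  320. ] [180.     0.    90.89]
[[[0.0,0.0,0.065],[-0.0,0.0,-0.0]],[[0.0,0.0,0.064],[0.0,0.0,-0.0]],[[0.0,0.0,0.065],[-0.0,0.0,-0.0]],[[0.0,0.0,0.064],[0.0,0.0,-0.0]]]
end [ 365.5 -312.1  191. ] [180.     0.    90.89]
```

send_rows(deltas=[[[0, 0, -0.077], [0, 0, 0]], [[0, 0, -0.078], [0, 0, 0]], [[0, 0, -0.077], [0, 0, 0]], [[0, 0, -0.078], [0, 0, 0]]])

```text
time_s: 18.1
ee_pos: [398.5, 50.3, 321.6]
ee_rot: [-180.0, -0.0, 94.0]
force: [0.1, 0.5, -1.0]
gripper_width: 23.9
gripper_force: 40.0
```

send_rows(deltas=[[[-0.08, -0.013, 0], [0, 0, 0.012]], [[-0.08, -0.013, 0], [0, 0, 0.012]], [[-0.08, -0.012, 0], [0, 0, 0.012]], [[-0.08, -0.011, 0], [0, 0, 0.012]], [[-0.08, -0.011, 0], [0, 0, 0.012]], [[-0.08, -0.011, 0], [0, 0, 0.012]], [[-0.08, -0.01, 0], [0, 0, 0.012]], [[-0.081, -0.01, 0], [0, 0, 0.013]], [[-0.08, -0.009, 0], [0, 0, 0.012]], [[0, 0, 0], [0, 0, 0]]])

```text
time_s: 19.1
ee_pos: [364.6, -316.2, 319.1]
ee_rot: [-179.9, 0.1, 90.6]
force: [-0.2, 1.5, -2.0]
gripper_width: 23.8
gripper_force: 40.0
```

send_rows(deltas=[[[0, 0, 0.065], [0, 0, 0]], [[0, 0, 0.064], [0, 0, 0]], [[0, 0, 0.065], [0, 0, 0]], [[0, 0, 0.063], [0, 0, 0]], [[0, 0, 0], [0, 0, 0]], [[0, 0, 0], [0, 0, 0]], [[0, 0, 0], [0, 0, 0]]])

```text
time_s: 19.8
ee_pos: [366.3, -312.7, 193.5]
ee_rot: [179.8, 0.1, 90.9]
force: [-0.0, 0.8, -0.7]
gripper_width: 23.6
gripper_force: 40.0
```

```bash
python3 - <<'E'
from h import *
c=calibration('wrist');save('w8',grab_frame('wrist'));s=state();p=np.array(s['ee_pos']);print(s['time_s'],p,s['ee_rot'],s['force'])
for l in ['pick','stand']:
    for d in trace('wrist',l)[:2]: print(l,round(d['p'],2),d['bbox'])
print('tip, heel expected',proj(c,[p+[22,.3,-138],p+[0,0,-158]]).round(1))
e=plan([431.7,-324.5,191.5],90.9,step=14); plan([431.7,-324.5,183],90.9,start=e,n=3)
E
```

```text
19.85 [ 366.28797944 -312.78962692  193.56990817] [1.79831910e+02 1.43556323e-01 9.08717835e+01] [ 0.3010494   0.69846342 -0.82597284]
pick 0.97 [305.4, 186.4, 44.0, 84.5]
pick 0.84 [213.6, 1.8, 79.9, 129.0]
stand 0.76 [338.9, 151.0, 157.5, 119.1]
tip, heel expected [[345.9 190.5]
 [324.3 186.2]]
[[[-0.005,0.026,0.001],[0.001,0.001,-0.0]],[[-0.005,0.026,0.0],[0.001,0.001,-0.001]],[[-0.005,0.027,0.001],[0.001,0.0,0.0]],[[-0.006,0.026,0.001],[0.001,0.001,-0.0]],[[-0.005,0.026,0.001],[0.001,0.001,-0.0]]]
end [ 431.7 -324.6  191.3] [-180.      0.     90.89]
[[[0.0,0.0,0.006],[-0.0,0.0,-0.0]],[[0.0,0.0,0.005],[0.0,0.0,-0.0]],[[0.0,0.0,0.006],[0.0,0.0,-0.0]]]
end [ 431.7 -324.6  182.8] [180.     0.    90.89]
```

The pick hasn't slipped in the grip, so I'm inserting it into the fork.

send_rows(deltas=[[[-0.005, 0.026, 0.001], [0, 0, 0]], [[-0.005, 0.026, 0], [0, 0, 0]], [[-0.005, 0.027, 0.001], [0, 0, 0]], [[-0.006, 0.026, 0.001], [0, 0, 0]], [[-0.005, 0.026, 0.001], [0, 0, 0]], [[0, 0, 0], [0, 0, 0]], [[0, 0, 0], [0, 0, 0]], [[0, 0, 0], [0, 0, 0]]])

```text
time_s: 20.75
ee_pos: [430.4, -323.9, 189.5]
ee_rot: [-180.0, -0.0, 90.9]
force: [-0.4, -0.2, -0.8]
gripper_width: 24.1
gripper_force: 40.0
```

```bash
python3 -c "
from h import *
s=state();print(s['time_s'],s['ee_pos'],s['ee_rot'],s['force'],s['gripper_width'])
plan([431.7,-324.5,183.3],90.9,n=3)"
```

```text
20.75 [ 430.39721225 -323.86316614  189.47081738] [-1.79957280e+02 -2.76392764e-02  9.08581838e+01] [-0.35739852 -0.20011357 -0.83130675] 24.116940220924022
[[[-0.0,0.001,0.004],[-0.0,-0.0,-0.0]],[[-0.001,0.001,0.004],[-0.001,-0.001,-0.001]],[[-0.0,0.001,0.004],[-0.0,0.0,-0.0]]]
end [ 431.9 -324.3  183.5] [-179.99    0.     90.89]
```

send_rows(deltas=[[[0, 0.001, 0.004], [0, 0, 0]], [[-0.001, 0.001, 0.004], [0, 0, 0]], [[0, 0.001, 0.004], [0, 0, 0]], [[0, 0, 0], [0, 0, 0]], [[0, 0, 0], [0, 0, 0]], [[0, 0, 0], [0, 0, 0]]])

```text
time_s: 21.35
ee_pos: [432.4, -324.6, 183.7]
ee_rot: [180.0, 0.0, 90.9]
force: [-0.3, 0.4, -1.5]
gripper_width: 23.8
gripper_force: 40.0
```

send_rows(deltas=[[[0, 0, 0], [0, 0, 0]], [[0, 0, 0], [0, 0, 0]], [[0, 0, 0], [0, 0, 0]], [[0, 0, 0], [0, 0, 0]], [[0, 0, 0], [0, 0, 0]], [[0, 0, 0], [0, 0, 0]], [[0, 0, 0], [0, 0, 0]], [[0, 0, 0], [0, 0, 0]]], grip=0)

```text
time_s: 22.15
ee_pos: [432.4, -324.5, 183.6]
ee_rot: [180.0, -0.0, 90.9]
force: [-0.7, -0.3, -1.1]
gripper_width: 85.3
gripper_force: 0.0
```

send_rows(deltas=[[[0, 0, -0.03], [0, 0, 0]], [[0, 0, -0.05], [0, 0, 0]], [[0, 0, -0.08], [0, 0, 0]], [[0, 0, -0.08], [0, 0, 0]], [[-0.066, 0, -0.08], [0, 0, 0]], [[-0.066, 0, 0], [0, 0, 0]], [[-0.066, 0, 0], [0, 0, 0]], [[0, 0, 0], [0, 0, 0]], [[0, 0, 0], [0, 0, 0]], [[0, 0, 0], [0, 0, 0]]])

```text
time_s: 23.15
ee_pos: [433.8, -421.4, 342.1]
ee_rot: [-180.0, -0.1, 90.9]
force: [-0.3, 0.6, -0.5]
gripper_width: 91.0
gripper_force: 0.0
```

```bash
python3 - <<'E'
from h import *
c=calibration('wrist');I=grab_frame('wrist');save('w9',I);s=state();print(s['time_s'],s['ee_pos'],s['gripper_width'],s['force'])
for l in ['pick','stand']:
    for d in trace('wrist',l)[:2]:
        m=np.argwhere(d['pixels']).mean(0)[::-1];print(l,round(d['p'],2),d['bbox'],m)
h=np.array([432,-324.6,0]);q=[h+[x,y,213] for x in(-12,12) for y in(-12,12)]
print('expected handle top',proj(c,q).round(1).tolist(),'collar',proj(c,h+[0,0,155]))
# same question in the scene/top cameras, start versus now
for n in ['scene','top']:
    grab_frame(n)
    for l in ['pick','stand','jar','tube_rack','bottle','blank','tip_box','block']:
        for d in trace(n,l)[:1]: print(n,l,round(d['p'],2),d['bbox'])
E
```

```text
23.2 [ 433.87754266 -421.33119013  342.31730446] 90.94340193310377 [ 0.18415359 -0.34849046 -0.32244609]
pick 0.69 [309.3, 74.9, 32.4, 30.1] [325.16079812  91.08333333]
pick 0.62 [194.5, 1.6, 30.5, 42.8] [211.43491124  26.13905325]
stand 0.97 [293.7, 68.0, 87.9, 66.9] [338.96136568 103.74034142]
expected handle top [[311.3, 103.3], [311.4, 75.6], [337.3, 103.7], [338.0, 76.0]] collar [[324.49294695  93.76146597]]
scene pick 0.81 [276.7, 100.9, 9.3, 18.8]
scene stand 0.56 [263.5, 113.8, 33.9, 52.6]
scene jar 0.55 [268.5, 165.9, 17.8, 31.2]
scene tube_rack 0.73 [307.1, 195.4, 33.0, 32.4]
scene bottle 0.57 [363.3, 211.3, 16.4, 44.7]
scene blank 0.52 [237.9, 220.4, 16.9, 17.5]
scene tip_box 0.78 [413.0, 255.9, 51.2, 51.0]
scene block 0.89 [326.8, 216.5, 29.7, 23.8]
top pick 0.79 [347.5, 258.0, 71.0, 43.0]
top stand 0.77 [429.2, 203.8, 50.1, 43.4]
top jar 0.64 [382.5, 168.2, 28.9, 23.3]
top tube_rack 0.68 [318.7, 174.8, 26.5, 37.4]
top bottle 0.72 [244.7, 187.2, 30.7, 28.4]
top blank 0.76 [351.0, 94.0, 18.0, 34.3]
top tip_box 0.73 [154.2, 204.6, 53.2, 37.2]
top block 0.73 [291.2, 173.3, 12.6, 42.9]
```

The wrist view matches the one taken before the grasp (handle and stand boxes within about 2 px). The other objects' boxes are also essentially unchanged, and the block is clear of the gap. Handing in.

```bash
python3 -c "
from workcell import *
print(job_done())"
```

```text
the job is handed in; nothing more can be done
None
```

I dragged the block out of the left gap to about 55 mm in front of the instruments, hung the pick back in its fork, and handed the job in after about 23 s; no verdict was returned.

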